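# Seat the bearing cap, then feel out the rotor's heavy side

## Task

Lower the holed aluminium cap plate over the two dowel pins of the birch stand until it lies flush and let go of it. Then turn the sealed grey rotor by its crank grip, through at least half a turn, to find by feel which side is heavy, and bring that hidden heavy side to the bottom. Finish while still holding the crank grip there, and leave the cap seated and everything else where it is.

Things in the scene. Friction and masses are not known exactly. Their poses are not given: they have to be found in the camera images.
- stand: Fixed birch stand: foot 90 x 150 x 12 mm, on it a block 50 (x) x 120 (y) mm, flat top 82 mm above the floor. Two birch pins, 10 mm diameter, 22 mm tall, stand on the top at x = 0, y = +42 and -42 mm. A level shaft 72 mm above the floor runs along x and carries the rotor and crank on the +x side. Origin: centre of underside; z up; x roughly away from the robot (yaw within 0.35 rad).
- seat (a point): Centre of the block's flat top, midway between the feet of the two pins, 82 mm above the floor; axes as the stand's. The seated cap's origin lies here.
- axis (a point): Point on the shaft at the middle of the rotor: stand x = 53 mm, y = 0, 72 mm above the floor; axes as the stand's. The rotor is a closed grey plastic drum, 90 mm diameter, 44 mm thick (stand x = 31 to 75 mm). A lead weight of 0.27 to 0.33 kg is sealed inside, 27 mm off the shaft, on an unmarked side that differs every time and is unrelated to the crank.
- bottom (a point): Fixed point 27 mm straight below axis: where the hidden weight's centre is when the heavy side is down. The bearing is stiff: its dry friction (0.09 N m) outweighs the weight's pull (at most 0.072 to 0.087 N m), so the rotor stays wherever it is left. At the crank it takes about 2.6 N to turn, up to 2.3 N more while the weight is rising, up to 2.3 N less while it is sinking.
- cap: Loose aluminium bearing cap, 0.2 kg, flat on the floor: plate 50 (x) x 110 (y) x 8 mm with two 12 mm through holes at x = 0, y = +42 and -42 mm; in the middle, as a handle, a square post 14 x 14 mm, aligned with the plate's sides, rising 60 mm above the plate (top 68 mm above the underside). Either way round fits. Origin: centre of the underside; z up.
- rotor (a joint): Angle q of the rotor, rad, growing by the right-hand rule about stand +x (anticlockwise for someone facing the crank, looking towards the robot). At 0 the crank grip is straight above the shaft; at q it lies at stand y = -34 sin q mm, and 34 cos q mm above the shaft. Starts within 3.1 of 0; stops only at two turns (12.6) either way.
- grip: Crank grip: black round sleeve, 16 mm diameter, 60 mm long, parallel to the shaft, 34 mm from it, spinning freely on its own pin, so a pinch can carry it round without twisting. Origin: its middle, at stand x = 108 mm (spans 78 to 138; the rotor's face is at 75). Its own turn about x means nothing. At its lowest its centre is 38 mm above the floor.
- dowel_a: Bystander: loose birch dowel 10 x 50 mm lying on the floor; origin at its underside, middle.
- dowel_b: Bystander: another such dowel.
- brace: Bystander: steel corner brace, an L of 50 x 18 x 50 mm; origin under the flat leg's middle.
- pin_cup: Bystander: white nylon cup for shelf pins, 48 mm diameter, 35 mm tall; origin under its middle.
- driver: Bystander: orange cordless-screwdriver shell lying on its side, about 120 x 170 x 44 mm; origin under the barrel.
- screw_jar: Bystander: glass screw jar, 64 mm diameter, 75 mm tall; origin under its middle.
There are look-alikes about, which are no part of the job. What is shaped like the stand but orange or red is not meant.

How it is judged (in metres and radians):
On the way, in this order (a step that is already met when the one before it is completed fails the run):
1. the cap lies flush on the block over both pins and is let go (horizontal distance between cap and seat below 0.004 m and z of cap in the frame of seat below 0.002 m and angle between cap's own z axis and vertical below 0.035 rad and angle between the y axis of cap and the y axis of stand, either way round below 0.06 rad and linear speed of cap below 0.03 m/s and not (contact force between the fingers and cap above 0.1 N)), for 0.2 s.
2. the rotor is turned by its crank grip to feel it: the grip gets more than 60 mm away from where it started (about a third of a turn) (distance of grip from where it was at the start of the episode above 0.06 m and contact force between the fingers and grip above 0.5 N).
At the end, for the whole second after the job is handed in: The hidden weight is within 20 degrees of straight below the shaft, the rotor is still, the fingers hold the crank grip (over 1 N), and the cap, untouched by the arm, lies flush on the block over its pins (within 2 mm in height, 4 mm sideways, 2 degrees of tilt and 3.4 of yaw) (distance between slug_g and bottom below 0.0094 m and contact force between the fingers and grip above 1 N and velocity of joint rotor between -0.15 and 0.15 rad/s and horizontal distance between cap and seat below 0.004 m and z of cap in the frame of seat below 0.002 m and angle between cap's own z axis and vertical below 0.035 rad and angle between the y axis of cap and the y axis of stand, either way round below 0.06 rad and linear speed of cap below 0.03 m/s and contact force between the arm and cap below 0.1 N); the arm keeps its last pose, push and grip.
It fails at once if a bystander is shifted by more than 30 mm (distance of any of dowel_a, dowel_b, brace, pin_cup, driver, screw_jar from where it was at the start of the episode above 0.03 m).
It also fails if it takes over 72 s, if anything falls off the work surface, if the arm or the gripper's body presses on something with over 40 N, if the wrist force passes 120 N, or if a joint passes its speed limit or range.

## Robot

A 7-joint arm with a two-finger parallel gripper is mounted at the origin on the work surface. World frame = base frame: x ahead of the robot, y to its left, z up, the work surface at z = 0. Lengths are in mm, angles in degrees, forces in N, time in s.
With the tool pointing down it reaches from about 400 to 850 mm from the base axis. Payload 4.4 kg.
Tool frame: the origin (TCP) lies midway between the tips of the shut fingers; the grasp point (between the pads) lies 19 mm behind it; z points along the fingers, x is the direction in which the jaws open and shut, and the axes are right-handed (so a half turn about z gives the same grasp; the last joint's range is limited). The gripper opens to 94 mm and grips with 3 to 60 N. Pads are 16 mm wide; open, the fingers measure 119 mm over their backs; the gripper's body (75 mm by 177 mm) begins 78 mm behind the grasp point.
Start: joints at [71.345, 36.005, 2.206, 86.941, -1.547, 57.084, -1.146], TCP at [167.005, -628.194, 205.478] pointing down, gripper open.
Joint ranges: [-175.42, 175.42], [-21.48, 121.26], [-71.46, 75.88], [10.55, 141.38], [-63.04, 243.04], [13.31, 113.54], [-168.57, 168.57]. Speed limits (degrees/s): [147.25, 147.25, 180, 180, 180, 180, 180].

## Interface

Orientations are given as [roll, pitch, yaw] about the fixed x, y, z axes, in that order (R = Rz(yaw) Ry(pitch) Rx(roll)).
In Python, from cell import robot, viewer, models gives the robot as it stands.
- The arm moves only by the tool send_rows, never from a script. Its argument "plan" is a list of rows, each a list of 5 numbers: the shift along the tool's x, y, z in units of 0.03 m (1.0 is 0.03 m), then the turn about the tool's z in units of 5 degrees (1.0 is 5 degrees), then the opening in per cent of the stroke, from 0 (shut) to 100 (fully open). In form: [[tx, ty, tz, yaw, jaw], ...]. A call has 1 to 8 rows; each row shifts and turns the pose as measured when the row begins, along the tool's axes as they then stand; what a row does not reach is not made up. A row lasts 1/12 s, in which the tool goes at most 41.7 mm and 7.16 degrees, less where a joint would pass 70% of its speed; a pose out of reach is approached as far as the arm can. A call with a number of a shift or a turn outside -1 to 1 is refused whole. A call with a gripper value outside its range is refused whole. The fingers move at their own pace and stop on an object; "force" is the grip in N (left out, the last holds). Time passes only in rows, so rows that do not move let the fingers close. It gives the time, the measured TCP pose, the force and the opening at its end, in the units of the state.
- robot.get_obs(): the state, without advancing time (a new reading comes with each control period).
- viewer.get_image(name): name is "side" or "top" or "wrist"; returns a dict with "color" (480x640x3 uint8, red, green, blue), "mtx" (3x3 intrinsics, pixels), "k1" (the pictures are not rectified: a ray, as slopes to the right and down, at radius r is drawn at 1 + k1 r^2 times it, then the intrinsics apply), "pose" (4x4, takes a point from camera to world coordinates); the wrist camera has in their place "hand_eye" (4x4, takes a point from camera to tool coordinates, whose origin is the TCP and whose axes are the tool frame's). Camera axes: x right, y up, looking along -z (the intrinsics and any distortion apply to the point x, -y, -z); pixel columns grow to the right and rows downward; lengths in mm; the calibration is good to about 2 mm. A picture is of the moment at which its call begins: read the wrist's pose just before it. There is no depth.
- robot.hand_in(): hands the job in, once; it reports no verdict.
Trained networks look in a picture, given as the dict that the camera call returned (one of the last four; its "shot" number tells which), for a name from the list of things; names that differ only in an ending like _2 or _b are one class to them, and where a whole thing is asked for, a point or a joint stands for the part that bears it (a point fixed in the world has none). Each returns a list of dicts, best first, with "confidence" (0 to 1); they miss things now and then, are a little off and sometimes report something else, mostly with a low value. They report only what shows in the picture. A call takes as long as a camera call. They do not tell look-alikes from the thing itself.
- models.look_for(picture, query): "box" ([left, top, right, bottom] in pixels, round what is visible of it).
- models.mark_of(picture, query): "location" ([column, row] in pixels: a listed point, or the origin of a listed thing).
The state is a dict: "t": time; "joint_positions": joint angles; "joint_vel": joint speeds; "joint_efforts": joint torques, N m; "ee_pos": TCP position; "tool_rot": TCP orientation; "force": force on the tool from outside, world axes, zero at the start; "ft_torque": the same for the moment, N m; "width": opening from 0.0 (shut) to 1.0 (fully open).
Only numpy, scipy, OpenCV 4.12 (cv2) and the standard library are available. Lean on these libraries where they do the work, as an engineer would, in place of code of your own. Each camera call takes 0.05 s, during which the arm holds its last target. There are 200 camera calls.

## Working session

There is one attempt and no reset: what is moved stays moved. The work goes in short steps, Python scripts to look and compute and a tool call to move; the robot and the scene stay as the last step left them, time stands still between calls to the robot, and variables do not carry over. Pictures are saved under pics/ and viewed, about 8 in all and at most 12, crops included, and the job is handed in when it is done.

Besides the shell and the picture viewer there is one more tool, called after "Call:" as name(argument=value, ...) on one line, values as JSON. send_rows: Moves the arm, as the interface text tells. Shifts and turns lie within -1 to 1; 1 stands for 0.03 m of shift or 5 degrees of turn. Its arguments: {"type":"object","properties":{"plan":{"type":"array","items":{"type":"array","items":{"type":"number"}}},"force":{"type":"number"}},"required":["plan"]}

```bash
mkdir -p pics
cat > h.py <<'E'
import numpy as np, cv2
from cell import robot, viewer, models
from scipy.spatial.transform import Rotation as R
def T(o):
    M=np.eye(4); M[:3,:3]=R.from_euler('xyz',o['tool_rot'],degrees=True).as_matrix(); M[:3,3]=o['ee_pos']; return M
def grab(n):
    o=robot.get_obs(); p=viewer.get_image(n)
    p['P']=np.array(p['pose']) if n!='wrist' else T(o)@np.array(p['hand_eye'])
    return p
def ray(p,uv):
    K=np.array(p['mtx']); d=np.array([(uv[0]-K[0,2])/K[0,0],(uv[1]-K[1,2])/K[1,1]]); s=d.copy()
    for _ in range(20): s=d/(1+p['k1']*(s@s))
    v=p['P'][:3,:3]@np.array([s[0],-s[1],-1]); return p['P'][:3,3],v
def onz(p,uv,z):
    o,v=ray(p,uv); return o+v*(z-o[2])/v[2]
def proj(p,X):
    c=np.linalg.inv(p['P'])@np.append(X,1); s=np.array([c[0],-c[1]])/-c[2]; s=s*(1+p['k1']*(s@s))
    K=np.array(p['mtx']); return np.array([K[0,0]*s[0]+K[0,2],K[1,1]*s[1]+K[1,2]])
def tri(*prs):
    A=np.zeros((3,3));b=np.zeros(3)
    for p,uv in prs:
        o,v=ray(p,uv); v=v/np.linalg.norm(v); M=np.eye(3)-np.outer(v,v); A+=M;b+=M@o
    return np.linalg.solve(A,b)
def save(p,n): cv2.imwrite('pics/'+n+'.png',p['color'][:,:,::-1])
E
python3 - <<'E'
from h import *
for n in ['top','side','wrist']:
    p=grab(n); save(p,n+'0'); print(n,p['P'][:3,3].round())
    for q in ['stand','seat','axis','cap','rotor','grip','dowel_a','brace','pin_cup','driver','screw_jar']:
        for r in models.mark_of(p,q)[:3]:
            z={'seat':82,'axis':72}.get(q,0)
            if r['confidence']>.2: print(q,round(r['confidence'],2),np.round(r['location']),onz(p,r['location'],z).round())
o=robot.get_obs(); print(o)
E
```

```text
top [ 310.    4. 1188.]
stand 0.82 [170. 327.] [313. 401.   0.]
stand 0.6 [270. 269.] [451. 159.   0.]
stand 0.56 [428. 351.] [ 248. -218.    0.]
seat 0.8 [438. 350.] [ 254. -224.   82.]
seat 0.63 [267. 260.] [461. 154.  82.]
seat 0.61 [160. 322.] [325. 397.  82.]
axis 0.94 [263. 241.] [508. 165.  72.]
axis 0.76 [158. 304.] [365. 407.  72.]
axis 0.76 [433. 326.] [ 306. -218.   72.]
cap 0.7 [449. 232.] [ 534. -283.    0.]
cap 0.5 [360. 295.] [384. -61.   0.]Traceback (most recent call last):
  File "<stdin>", line 5, in <module>
ValueError: it knows: axis, bottom, brace, cap, dowel, driver, grip, pin_cup, screw_jar, seat, stand
```

Run:
```python
from h import *
for n in ['top','side','wrist']:
    p=grab(n); save(p,n+'0'); print(n,p['P'][:3,3].round())
    for q in ['stand','seat','axis','cap','grip','dowel','brace','pin_cup','driver','screw_jar']:
        for r in models.mark_of(p,q)[:3]:
            z={'seat':82,'axis':72,'grip':72}.get(q,0)
            if r['confidence']>.2: print(q,round(r['confidence'],2),np.round(r['location']),onz(p,r['location'],z).round())
```

```text
top [ 310.    4. 1188.]
stand 0.89 [430. 349.] [ 252. -223.    0.]
stand 0.75 [169. 325.] [318. 404.   0.]
stand 0.57 [273. 268.] [454. 150.   0.]
seat 0.95 [161. 323.] [321. 395.  82.]
seat 0.58 [265. 264.] [453. 158.  82.]
axis 0.97 [157. 302.] [370. 410.  72.]
axis 0.85 [436. 324.] [ 312. -225.   72.]
axis 0.65 [263. 242.] [504. 166.  72.]
cap 0.66 [451. 233.] [ 532. -288.    0.]
cap 0.63 [274. 268.] [452. 148.   0.]
grip 0.78 [151. 275.] [432. 427.  72.]
grip 0.5 [263. 214.] [573. 166.  72.]
grip 0.49 [438. 302.] [ 360. -232.   72.]
dowel 0.67 [359. 206.] [604. -64.   0.]
dowel 0.62 [488. 191.] [ 638. -389.    0.]
brace 0.62 [358. 293.] [389. -55.   0.]
pin_cup 0.84 [348. 163.] [717. -38.   0.]
driver 0.74 [436. 163.] [ 712. -262.    0.]
screw_jar 0.79 [275. 148.] [760. 148.   0.]
side [-47. 775. 690.]
stand 0.72 [311. 312.] [453. 151.   0.]
stand 0.67 [283. 413.] [322. 404.   0.]
stand 0.67 [452. 273.] [ 245. -198.    0.]
seat 0.93 [283. 384.] [317. 403.  82.]
seat 0.9 [310. 284.] [455. 151.  82.]
seat 0.78 [459. 242.] [ 250. -222.   82.]
axis 0.97 [286. 283.] [510. 168.  72.]
axis 0.9 [258. 376.] [370. 412.  72.]
axis 0.88 [440. 243.] [ 294. -208.   72.]
cap 0.66 [378. 232.] [ 517. -269.    0.]
grip 0.82 [231. 353.] [451. 400.  72.]
grip 0.43 [272. 263.] [592. 128.  72.]
grip 0.41 [422. 227.] [ 370. -257.   72.]
dowel 0.56 [361. 210.] [ 635. -358.    0.]
dowel 0.42 [317. 250.] [604. -73.   0.]
brace 0.65 [381. 280.] [384. -58.   0.]
pin_cup 0.51 [276. 246.] [713. -19.   0.]
driver 0.61 [328. 214.] [ 712. -273.    0.]
screw_jar 0.58 [228. 267.] [750. 140.   0.]
wrist [ 243. -609.  383.]
```

View pics/top0.png

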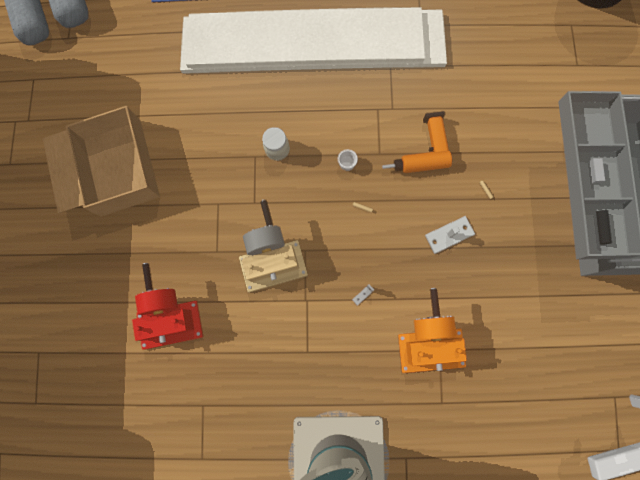

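View pics/side0.png

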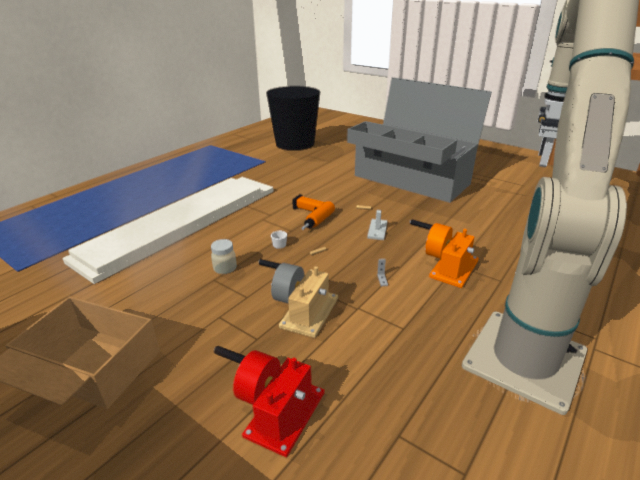

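The birch stand is at about (454,151) and is the middle one in both views (top px 273,268). The cap with its post is at about (525,-280), top px (451,233). The red and orange stands are decoys. Next I work out the move to a point above the cap.

```bash
cat >> h.py <<'E'
def plan(target,yaw=None):
    o=robot.get_obs(); M=T(o); d=M[:3,:3].T@(np.array(target)-M[:3,3])
    print('pose',np.round(o['ee_pos'],1),np.round(o['tool_rot'],2),'F',np.round(o['force'],1),'w',round(o['width'],3),'t',round(o['t'],2))
    print('tool shift units',np.round(d/30,3),'toolx dir',round(np.degrees(np.arctan2(M[1,0],M[0,0])),2))
    return d
E
python3 - <<'E'
from h import *
plan([470,-290,230])
p=grab('top')
big=cv2.resize(p['color'][190:300,230:490],None,fx=3,fy=3,interpolation=cv2.INTER_CUBIC)
cv2.imwrite('pics/topc.png',big[:,:,::-1])
print(robot.get_obs()['joint_positions'])
print(np.round(viewer.get_image('wrist')['hand_eye'],2))
E
```

```text
pose [ 167.  -628.2  205.5] [-180.     -0.    -75.12] F [0.  0.1 0. ] w 1.001 t 1.9
tool shift units [ -8.302 -12.657  -0.817] toolx dir -75.12
[71.34545778 36.00479256  2.20519802 86.94243435 -1.54841707 57.08324832
 -1.14784434]
[[   1.      0.      0.      0.7 ]
 [   0.     -0.96   -0.27  -78.25]
 [   0.      0.27   -0.96 -177.44]
 [   0.      0.      0.      1.  ]]
```

View pics/topc.png

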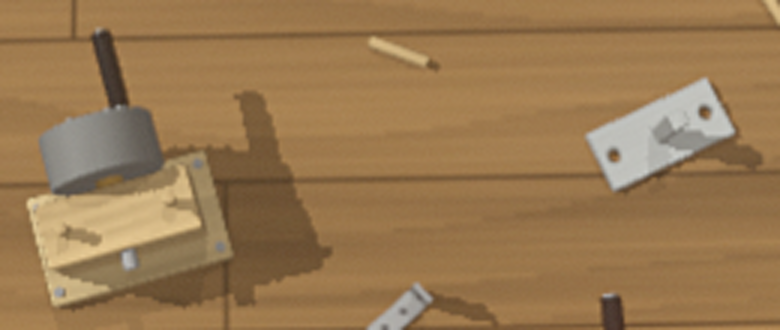

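Call:
send_rows(plan=[[-0.5,-0.9,0,0,100],[-0.5,-0.9,0,0,100],[-0.5,-0.9,0,0,100],[-0.5,-0.9,0,0,100],[-0.5,-0.9,0,0,100],[-0.5,-0.9,0,0,100],[-0.5,-0.9,0,0,100],[-0.5,-0.9,0,0,100]])

```text
t: 2.67
ee_pos: [343.1, -458.6, 204.1]
tool_rot: [179.7, -0.3, -76.1]
force: [-0.2, -0.4, -0.8]
width: 1.0
```

Call:
send_rows(plan=[[-0.5,-0.9,0,0,100],[-0.5,-0.9,0,0,100],[-0.5,-0.9,0,0,100],[-0.5,-0.9,0,0,100],[-0.5,-0.9,0,0,100],[-0.5,-0.9,0,0,100],[-0.5,-0.9,0,0,100],[-0.5,-0.9,0,0,100]])

```text
t: 3.33
ee_pos: [532.7, -281.1, 203.7]
tool_rot: [179.8, -0.4, -76.2]
force: [0.5, -0.8, -0.8]
width: 0.998
```

Call:
send_rows(plan=[[0,0,0,-1,100],[0,0,0,-1,100],[0,0,0,0,100]])

```text
t: 3.58
ee_pos: [541.2, -270.2, 203.5]
tool_rot: [-179.9, -0.3, -64.9]
force: [1.0, -1.4, 0.5]
width: 0.999
```

Run:
```python
from h import *
plan([525,-283,200])
p=grab('wrist'); save(p,'w1')
for q in ['cap','driver','dowel']:
    for r in models.mark_of(p,q)[:2]: print(q,r['confidence'],r['location'],onz(p,r['location'],0).round(1))
```

```text
pose [ 541.2 -270.2  203.5] [-179.95   -0.27  -64.86] F [ 1.  -1.4  0.5] w 0.999 t 3.58
tool shift units [0.155 0.67  0.117] toolx dir -64.86
cap 0.67 [390.0, 56.5] [ 715.5 -267.5    0. ]
cap 0.6 [324.3, 228.0] [ 527.8 -283.4    0. ]
driver 0.72 [392.0, 59.1] [ 714.3 -270.4    0. ]
dowel 0.8 [449.7, 172.5] [ 641.4 -380.1    0. ]
dowel 0.79 [167.5, 80.7] [600.2 -72.7   0. ]
```

View pics/w1.png

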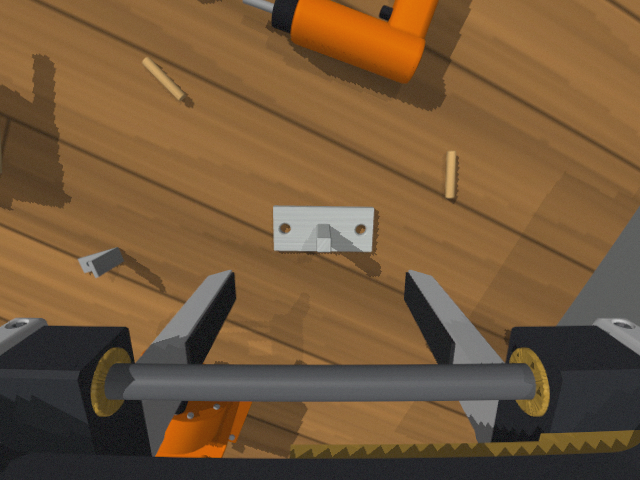

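The cap lies square to the jaws: holes at (285,228) and (361,229), post top at about (323,230).

Run:
```python
from h import *
p=grab('wrist')
g=cv2.cvtColor(p['color'],cv2.COLOR_RGB2GRAY)
hs=[]
for (u,v) in [(285,228),(361,229)]:
    w=255-g[v-8:v+9,u-8:u+9].astype(float); t=np.median(w)+40; w=np.clip(w-t,0,None); yy,xx=np.mgrid[-8:9,-8:9]
    c=(u+(w*xx).sum()/w.sum(),v+(w*yy).sum()/w.sum()); hs.append(onz(p,c,6)); print(c,hs[-1].round(1))
d=hs[1]-hs[0]; c=(hs[0]+hs[1])/2; print('centre',c,'len',np.linalg.norm(d),'ang',np.degrees(np.arctan2(d[1],d[0])))
print([onz(p,q,8).round(1) for q in [(273,207),(373,208),(374,251),(273,252)]])
plan([c[0],c[1],80])
```

```text
(np.float64(282.5909203671545), np.float64(225.11138675266685)) [ 510.8 -242.3    6. ]
(np.float64(358.265977443609), np.float64(225.29135338345864)) [ 545.3 -318.4    6. ]
centre [ 528.06414767 -280.33757183    6.        ] len 83.5411823504922 ang -65.60344267514432
[array([ 525.6, -225. ,    8. ]), array([ 569.6, -324. ,    8. ]), array([ 526.4, -347.2,    8. ]), array([ 478.3, -244.6,    8. ])]
pose [ 539.3 -273.   203.6] [179.96  -0.32 -65.33] F [0.1 0.1 0. ] w 1.001 t 3.83
tool shift units [0.043 0.441 4.121] toolx dir -65.33
```

Call:
send_rows(plan=[[0.04,0.44,0.5,0,100],[0,0,0.8,0,80],[0,0,0.8,0,60],[0,0,0.8,0,60],[0,0,0.8,0,60],[0,0,0,0,60],[0,0,0,0,60]])

```text
t: 4.42
ee_pos: [526.9, -287.9, 92.0]
tool_rot: [-179.9, -0.8, -66.3]
force: [-0.1, -0.4, 0.7]
width: 0.617
```

Run:
```python
from h import *
plan([528,-280.3,33])
p=grab('wrist'); save(p,'w2')
```

```text
pose [ 526.9 -287.9   92. ] [-179.92   -0.79  -66.32] F [-0.1 -0.4  0.7] w 0.617 t 4.42
tool shift units [-0.244 -0.133  1.965] toolx dir -66.32
```

View pics/w2.png

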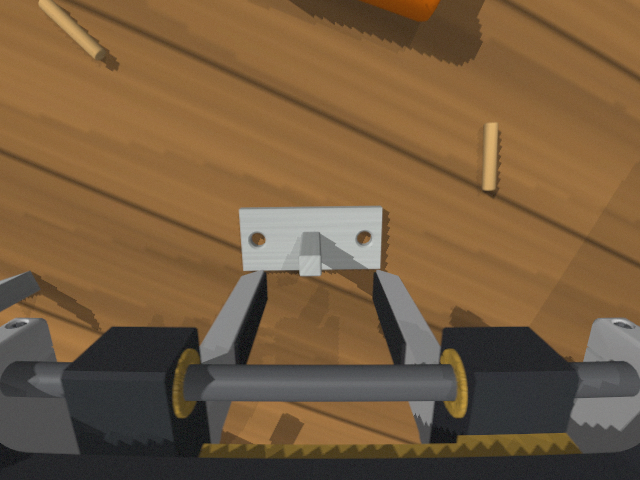

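Cap and post show between the open fingers; holes at about (258,240) and (365,238), post slightly left of the jaw midline.

```bash
cat >> h.py <<'E'
def cap_from_holes(p,uvs,r=9,dz=8):
    g=cv2.cvtColor(p['color'],cv2.COLOR_RGB2GRAY); hs=[]
    for u,v in uvs:
        w=g[v-r:v+r+1,u-r:u+r+1]; m=(w<np.median(w)-35).astype(np.uint8); n,l,s,c=cv2.connectedComponentsWithStats(m)
        i=1+np.argmin(np.hypot(*(c[1:]-r).T)+50*(s[1:,4]<12)); q=(u-r+c[i][0],v-r+c[i][1]); hs.append(onz(p,q,dz)); print(np.round(q,1),s[i,4],hs[-1].round(1))
    d=hs[1]-hs[0]; c=(hs[0]+hs[1])/2; print('centre',c.round(1),'len',np.linalg.norm(d).round(1),'ang',np.degrees(np.arctan2(d[1],d[0])).round(2)); return c
E
python3 - <<'E'
from h import *
p=grab('wrist')
c=cap_from_holes(p,[(258,240),(365,238)],11,6)
plan([c[0],c[1],33])
E
```

```text
[256.8 238.2] 204 [ 510.8 -242.6    6. ]
[363.4 236.8] 190 [ 545.1 -318.8    6. ]
centre [ 527.9 -280.7    6. ] len 83.5 ang -65.78
pose [ 527.3 -287.9   92.9] [-179.87   -0.84  -66.29] F [-0.1 -0.2  0.3] w 0.603 t 4.52
tool shift units [-0.241 -0.11   1.993] toolx dir -66.29
```

Call:
send_rows(plan=[[-0.24,-0.11,0.3,-0.1,60],[0,0,0.6,0,60],[0,0,0.6,0,60],[0,0,0.3,0,60],[0,0,0,0,60],[0,0,0,0,60]])

```text
t: 5.02
ee_pos: [534.3, -280.4, 43.7]
tool_rot: [-179.3, -1.4, -65.7]
force: [-0.6, 0.0, -0.0]
width: 0.601
```

Run:
```python
from h import *
plan([527.9,-280.7,33])
```

```text
pose [ 534.3 -280.4   43.7] [-179.29   -1.43  -65.69] F [-0.6  0.  -0. ] w 0.601 t 5.02
tool shift units [-0.088  0.201  0.352] toolx dir -65.69
```

Call:
send_rows(plan=[[-0.09,0.2,0.2,0,60],[0,0,0.1,0,60],[0,0,0.1,0,40],[0,0,0,0,10],[0,0,0,0,0],[0,0,0,0,0],[0,0,0,0,0],[0,0,0,0,0]], force=20)

```text
t: 5.68
ee_pos: [529.4, -281.7, 34.0]
tool_rot: [-179.1, -1.7, -65.7]
force: [0.4, 0.3, 0.3]
width: 0.209
```

Run:
```python
from h import *
plan([527.9,-280.7,33])
```

```text
pose [ 529.4 -281.7   34. ] [-179.07   -1.68  -65.71] F [0.4 0.3 0.3] w 0.209 t 5.68
tool shift units [-0.052  0.034  0.032] toolx dir -65.71
```

Call:
send_rows(plan=[[0,0,0,0,0],[0,0,0,0,0],[0,0,0,0,0],[0,0,0,0,0]], force=30)

```text
t: 6.02
ee_pos: [529.0, -280.5, 35.3]
tool_rot: [-179.1, -1.6, -65.7]
force: [0.6, -0.3, -0.6]
width: 0.147
```

Call:
send_rows(plan=[[0,0,-0.2,0,0],[0,0,-0.3,0,0],[0,0,-0.5,0,0],[0,0,-0.5,0,0],[0,0,-0.8,0,0],[0,0,-0.8,0,0],[0,0,-0.8,0,0]])

```text
t: 6.6
ee_pos: [521.3, -276.4, 152.7]
tool_rot: [-179.6, -1.0, -65.7]
force: [0.3, -0.3, -2.2]
width: 0.147
```

Call:
send_rows(plan=[[0,0,-0.8,0,0],[0,0,-0.8,0,0],[0,0,-0.5,0,0],[0,0,0,0,0],[0,0,0,0,0]])

```text
t: 7.02
ee_pos: [522.1, -276.9, 227.0]
tool_rot: [-179.2, -1.5, -65.7]
force: [-0.4, -0.3, -2.0]
width: 0.145
```

Run:
```python
from h import *
plan([455,152,230])
```

```text
pose [ 522.1 -276.9  227. ] [-179.19   -1.53  -65.73] F [-0.4 -0.3 -2. ] w 0.145 t 7.02
tool shift units [-13.945  -3.844  -0.417] toolx dir -65.73
```

Call:
send_rows(plan=[[-0.5,-0.2,0,0,0],[-0.8,-0.3,0,0,0],[-0.9,-0.35,0,0,0],[-0.9,-0.35,0,0,0],[-0.9,-0.35,0,0,0],[-0.9,-0.35,0,0,0],[-0.9,-0.35,0,0,0],[-0.9,-0.35,0,0,0]])

```text
t: 7.68
ee_pos: [504.0, -62.7, 212.9]
tool_rot: [-180.0, -1.4, -66.7]
force: [0.3, 0.6, -2.7]
width: 0.151
```

Call:
send_rows(plan=[[-0.9,-0.35,0,0,0],[-0.8,-0.3,0,0.5,0],[-0.5,-0.2,0,0.7,0],[0,0,0,0.7,0],[0,0,0,0,0],[0,0,0,0,0],[0,0,0,0,0]])

```text
t: 8.27
ee_pos: [494.3, 20.5, 203.0]
tool_rot: [179.4, -1.0, -75.6]
force: [-0.4, -0.3, -2.1]
width: 0.147
```

Run:
```python
from h import *
plan([455,152,230])
p=grab('wrist'); save(p,'w3')
plan([455,152,230])
for q in ['stand','seat','axis','grip','cap']:
    for r in models.mark_of(p,q)[:2]: print(q,r['confidence'],r['location'],onz(p,r['location'],{'seat':82,'axis':72}.get(q,0)).round(1))
```

```text
pose [494.3  20.5 203. ] [179.39  -1.   -75.64] F [-0.4 -0.3 -2.1] w 0.147 t 8.27
tool shift units [-4.554  0.194 -0.977] toolx dir -75.64
pose [494.3  20.3 203. ] [179.39  -0.99 -75.67] F [ 0.3 -0.1 -2.3] w 0.145 t 8.32
tool shift units [-4.56   0.193 -0.976] toolx dir -75.67
stand 0.94 [196.0, 209.7] [463.  149.8   0. ]
seat 0.58 [162.6, 235.5] [456.1 152.   82. ]
axis 0.78 [479.8, 435.4] [ 302.5 -218.4   72. ]
grip 0.89 [514.1, 419.6] [ 275.8 -316.6    0. ]
grip 0.86 [168.3, 102.1] [567.3 195.1   0. ]
cap 0.6 [321.2, 268.2] [429.5  -1.5   0. ]
```

View pics/w3.png

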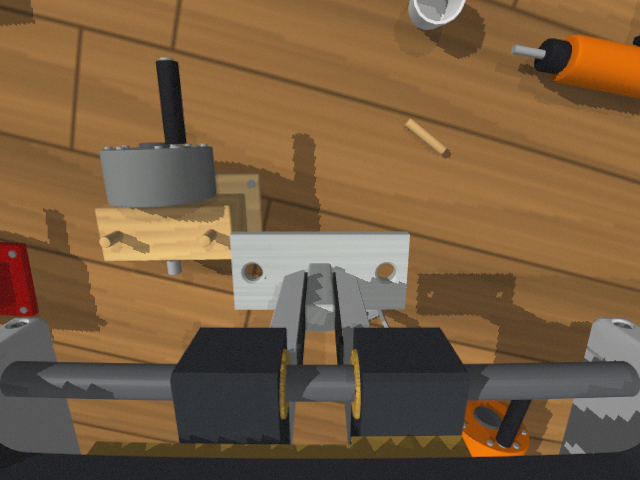

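The pins show at about (108,241) and (208,238), with the rotor beyond them and the crank grip raised (170,60 to 175,140). The cap is held square, holes at (252,272) and (385,271). Next I move so that the stand sits directly above the cap in the picture.

Call:
send_rows(plan=[[-0.7,0.3,0,0,0],[-0.8,0.36,-0.1,0,0],[-0.8,0.36,-0.1,0,0],[-0.8,0.36,-0.1,0,0],[-0.7,0.35,0,0,0],[-0.5,0.25,0,0,0],[0,0,0,0,0],[0,0,0,0,0]])

```text
t: 9.23
ee_pos: [405.5, 131.7, 212.1]
tool_rot: [179.8, -1.1, -76.2]
force: [0.8, 0.0, -1.6]
width: 0.144
```

Run:
```python
from h import *
plan([455,152,230])
p=grab('wrist'); 
for q in ['stand','seat','axis','grip','cap']:
    for r in models.mark_of(p,q)[:2]: print(q,r['confidence'],r['location'],onz(p,r['location'],{'seat':82,'axis':72}.get(q,0)).round(1))
cv2.imwrite('pics/w4.png',cv2.resize(p['color'][100:400,180:460],None,fx=2,fy=2,interpolation=cv2.INTER_CUBIC)[:,:,::-1])
```

```text
pose [405.5 131.7 212.1] [179.83  -1.1  -76.18] F [ 0.8  0.  -1.6] w 0.144 t 9.23
tool shift units [-0.253 -1.761 -0.608] toolx dir -76.18
stand 0.93 [312.5, 156.8] [462.3 149.3   0. ]
seat 0.93 [308.1, 165.5] [458.2 152.1  82. ]
seat 0.76 [16.5, 252.2] [317.6 399.9  82. ]
axis 0.75 [14.5, 194.8] [369.1 410.3  72. ]
grip 0.59 [338.4, 23.6] [595.7 154.7   0. ]
cap 0.76 [321.5, 266.0] [341.8 109.6   0. ]
```

View pics/w4.png

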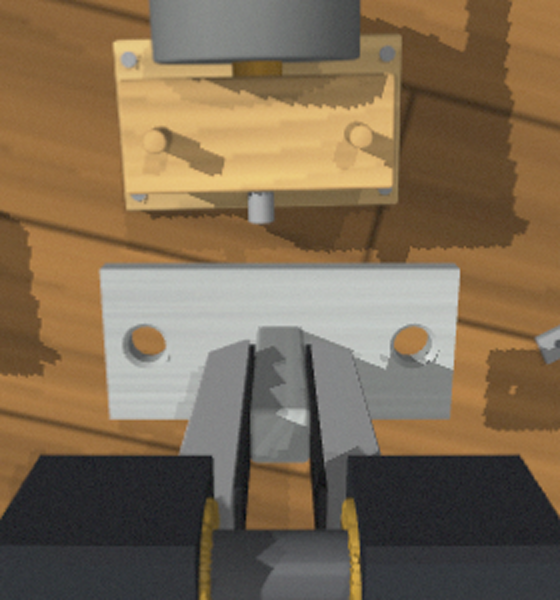

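Clear view: pin tops at full-picture px (257,169.5) and (360,167), hole rims at (252.5,272) and (385.5,271.5).

Run:
```python
from h import *
o=robot.get_obs();p=grab('wrist')
M=T(o); g=p['color']
def show(a,b,n):
    d=b-a;c=(a+b)/2; print(n,a.round(1),b.round(1),'c',c.round(2),'len',round(np.linalg.norm(d),2),'ang',np.degrees(np.arctan2(d[1],d[0])).round(2)); return c
c1=show(onz(p,(257,169.5),104),onz(p,(360,167),104),'pins')
for dz in (25,27,29):
  c2=show(onz(p,(252.5,272),o['ee_pos'][2]-dz),onz(p,(385.5,271.5),o['ee_pos'][2]-dz),'holes')
  print((M[:3,:3].T@(c1-c2)/30).round(3), 'hole c in tool',(np.linalg.inv(M)@np.append(c2,1)).round(1))
```

```text
pins [447.9 190.1 104. ] [469.1 110.  104. ] c [458.47 150.06 104.  ] len 82.78 ang -75.18
holes [395.8 170.  186.7] [414.9  89.8 186.7] c [405.36 129.89 186.72] len 82.4 ang -76.62
[-0.29  -1.889  2.745] hole c in tool [ 0.   0.8 25.   1. ]
holes [395.  170.1 184.7] [414.2  89.2 184.7] c [404.6  129.67 184.72] len 83.21 ang -76.62
[-0.289 -1.915  2.678] hole c in tool [ 0.   1.6 27.   1. ]
holes [394.1 170.3 182.7] [413.6  88.6 182.7] c [403.84 129.45 182.72] len 84.03 ang -76.62
[-0.289 -1.941  2.612] hole c in tool [ 0.   2.3 29.   1. ]
```

Call:
send_rows(plan=[[-0.1,-0.4,0,-0.29,0],[-0.1,-0.6,0,0,0],[-0.1,-0.6,0.2,0,0],[0,-0.3,0.4,0,0],[0,0,0.4,0,0],[0,0,0.3,0,0],[0,0,0,0,0],[0,0,0,0,0]])

```text
t: 10.25
ee_pos: [464.3, 150.3, 170.1]
tool_rot: [179.8, -1.2, -75.3]
force: [0.3, -0.9, -1.8]
width: 0.149
```

Run:
```python
from h import *
o=robot.get_obs(); M=T(o)
c=M@np.array([0,1.6,35,1]); print('cap under',c.round(1))
plan(np.array(o['ee_pos'])+np.array([458.4,150.2,106])-c[:3])
p=grab('wrist')
cv2.imwrite('pics/w5.png',cv2.resize(p['color'][130:400,200:440],None,fx=2.2,fy=2.2,interpolation=cv2.INTER_CUBIC)[:,:,::-1])
```

```text
cap under [462.8 149.2 135.1   1. ]
pose [464.3 150.3 170.1] [179.8   -1.16 -75.29] F [ 0.3 -0.9 -1.8] w 0.149 t 10.25
tool shift units [-0.09   0.13   0.969] toolx dir -75.29
```

View pics/w5.png

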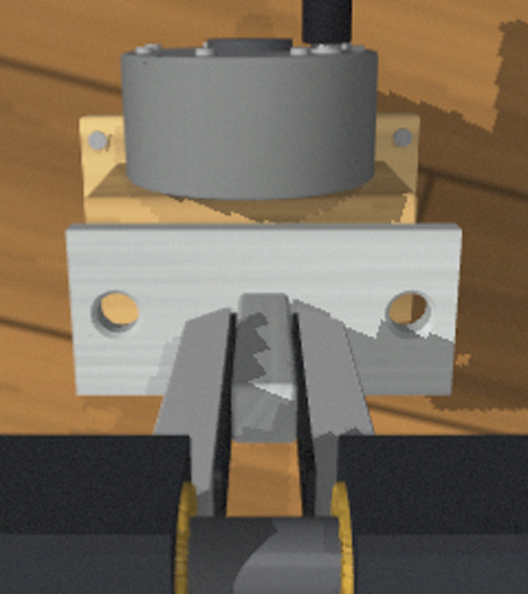

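The cap is above the block, in line with it, with the rotor just beyond. I'll descend to just above the pins.

Call:
send_rows(plan=[[-0.05,0.08,0.2,0,0],[-0.04,0.05,0.2,0,0],[0,0,0.2,0,0],[0,0,0.2,0,0],[0,0,0,0,0],[0,0,0,0,0],[0,0,0,0,0]])

```text
t: 10.88
ee_pos: [459.7, 151.5, 145.3]
tool_rot: [179.9, -1.1, -75.3]
force: [-0.3, -0.6, -2.1]
width: 0.147
```

```bash
cat > cap.py <<'E'
from h import *
o=robot.get_obs(); M=T(o)
c=M@np.array([0,1.6,35,1]); print('cap under',c.round(1))
plan(np.array(o['ee_pos'])+np.array([458.4,150.2,82])-c[:3])
E
python3 cap.py
```

```text
cap under [458.3 150.4 110.3   1. ]
pose [459.7 151.5 145.3] [179.94  -1.15 -75.31] F [-0.3 -0.6 -2.1] w 0.147 t 10.88
tool shift units [-0.013 -0.003  0.944] toolx dir -75.31
```

Call:
send_rows(plan=[[0,0,0.1,0,0],[0,0,0.1,0,0],[0,0,0.1,0,0],[0,0,0.1,0,0],[0,0,0,0,0],[0,0,0,0,0]])

```text
t: 11.38
ee_pos: [459.9, 151.6, 132.5]
tool_rot: [180.0, -1.1, -75.3]
force: [0.6, 0.0, -1.8]
width: 0.149
```

```bash
python3 cap.py
```

```text
cap under [458.5 150.6  97.5   1. ]
pose [459.9 151.6 132.5] [179.97  -1.12 -75.29] F [ 0.6  0.  -1.8] w 0.149 t 11.38
tool shift units [0.001 0.005 0.518] toolx dir -75.29
```

The underside is at 97.5, below the pin tops at 104, and the force is unchanged, so the pins have entered. Continuing down.

Call:
send_rows(plan=[[0,0,0.1,0,0],[0,0,0.1,0,0],[0,0,0.1,0,0],[0,0,0.08,0,0],[0,0,0,0,0],[0,0,0,0,0]])

```text
t: 11.88
ee_pos: [459.9, 151.5, 119.8]
tool_rot: [180.0, -1.1, -75.3]
force: [-0.2, 0.2, -1.7]
width: 0.147
```

```bash
python3 cap.py
```

```text
cap under [458.5 150.4  84.8   1. ]
pose [459.9 151.5 119.8] [179.96  -1.12 -75.28] F [-0.2  0.2 -1.7] w 0.147 t 11.88
tool shift units [0.005 0.005 0.093] toolx dir -75.28
```

Call:
send_rows(plan=[[0,0,0.07,0,0],[0,0,0.05,0,0],[0,0,0.03,0,0],[0,0,0,0,0],[0,0,0,0,0]])

```text
t: 12.3
ee_pos: [460.0, 151.7, 117.3]
tool_rot: [-180.0, -1.1, -75.3]
force: [-0.3, -0.0, -1.8]
width: 0.149
```

```bash
python3 cap.py
```

```text
cap under [458.6 150.6  82.3   1. ]
pose [460.  151.7 117.3] [-179.97   -1.08  -75.33] F [-0.3 -0.  -1.8] w 0.149 t 12.3
tool shift units [0.012 0.012 0.01 ] toolx dir -75.33
```

Call:
send_rows(plan=[[0,0,0.06,0,0],[0,0,0.06,0,0],[0,0,0.06,0,0],[0,0,0,0,0]])

```text
t: 12.63
ee_pos: [460.1, 151.5, 116.9]
tool_rot: [-179.9, -1.0, -75.5]
force: [-2.3, 2.7, -2.4]
width: 0.15
```

```bash
python3 cap.py
```

```text
cap under [458.8 150.5  81.9   1. ]
pose [460.1 151.5 116.9] [-179.85   -1.05  -75.47] F [-2.3  2.7 -2.4] w 0.15 t 12.63
tool shift units [ 0.008  0.015 -0.004] toolx dir -75.47
```

Call:
send_rows(plan=[[0,0,0,0,25],[0,0,0,0,35],[0,0,0,0,45],[0,0,0,0,45],[0,0,0,0,45]])

```text
t: 13.05
ee_pos: [462.1, 151.3, 117.0]
tool_rot: [-179.6, -1.1, -75.5]
force: [-0.5, -0.5, -0.0]
width: 0.441
```

```bash
python3 cap.py
python3 - <<'E'
from h import *
p=grab('wrist')
cv2.imwrite('pics/w6.png',cv2.resize(p['color'][130:400,180:460],None,fx=2,fy=2,interpolation=cv2.INTER_CUBIC)[:,:,::-1])
E
```

```text
cap under [460.9 150.3  82.    1. ]
pose [462.1 151.3 117. ] [-179.64   -1.08  -75.49] F [-0.5 -0.5 -0. ] w 0.441 t 13.05
tool shift units [-0.017  0.083 -0.001] toolx dir -75.49
```

View pics/w6.png

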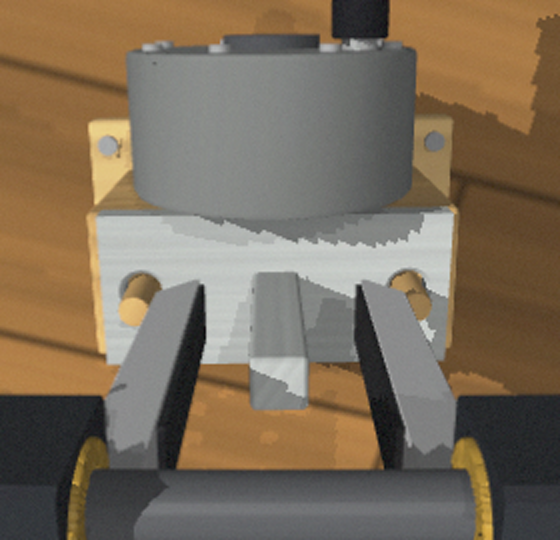

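Both pins stand through the holes (crop px 138,300 and 412,290) and the plate covers the block top; the grip is up and to the right. Retreating upward, then moving over the crank.

Call:
send_rows(plan=[[0,0.03,-0.3,0,45],[0,0,-0.5,0,60],[0,0,-0.7,0,80],[0,0,-0.7,0,80],[0,0,-0.7,0,80],[0,0,-0.3,0,80],[0,0,0,0,80],[0,0,0,0,80]])

```text
t: 13.77
ee_pos: [459.1, 151.9, 219.4]
tool_rot: [-179.8, -1.1, -75.5]
force: [-0.2, 0.6, -0.1]
width: 0.797
```

Call:
send_rows(plan=[[0,-0.5,0,0,60],[0,-0.7,0,0,60],[0,-0.7,0,0,60],[0,-0.7,0,0,60],[0,-0.7,0,0,60],[0,-0.4,0,0,60],[0,0,0,0,60],[0,0,0,0,60]])

```text
t: 14.43
ee_pos: [565.3, 178.4, 212.6]
tool_rot: [179.5, -1.2, -75.5]
force: [-0.4, -0.3, -0.4]
width: 0.604
```

Run:
```python
from h import *
ya=np.radians(14.8); ex=np.array([np.cos(ya),np.sin(ya),0]); ey=np.array([-np.sin(ya),np.cos(ya),0]); seat=np.array([458.4,150.3,0])
p=grab('wrist'); t=grab('top'); s=grab('side')
pt={}
plan(seat+120*ex+[0,0,200])
for q in ['grip','axis','cap','seat']:
    for n,im in (('w',p),('t',t),('s',s)):
        for r in models.mark_of(im,q)[:3]:
            if r['confidence']>.2: print(q,n,round(r['confidence'],2),np.round(r['location'],1))
for q in range(0,360,30):
    a=np.radians(q); X=seat+108*ex-34*np.sin(a)*ey+[0,0,72+34*np.cos(a)]
    print(q,[proj(im,X).round() for im in (p,t,s)])
cv2.imwrite('pics/w7.png',p['color'][:,:,::-1])
```

```text
pose [564.7 178.4 213.4] [179.5   -1.22 -75.47] F [-0.6  0.2  0.2] w 0.598 t 14.58
tool shift units [-0.011 -0.339  0.444] toolx dir -75.47
grip w 0.55 [ 20.2 313.6]
grip t 0.62 [266.3 213.2]
grip t 0.61 [438.3 301.9]
grip t 0.47 [148. 279.]
grip s 0.8 [231.  354.2]
grip s 0.68 [272.  260.8]
grip s 0.46 [417.8 224.9]
axis w 0.89 [ 56.4 346.7]
axis w 0.69 [317.4 281.4]
axis t 0.8 [263.5 240.7]
axis t 0.63 [434.2 326.6]
axis t 0.58 [159.9 303.2]
axis s 0.93 [441.4 238.1]
axis s 0.86 [255.3 378.8]
axis s 0.79 [286.8 281.2]
cap w 0.84 [317.3 334.2]
cap t 0.87 [268.3 257.4]
cap s 0.61 [307.1 288.2]
seat t 0.91 [438.1 350.3]
seat t 0.79 [265.1 262.7]
seat t 0.78 [156.6 322.9]
seat s 0.64 [284.  386.8]
seat s 0.56 [459.7 242.5]
0 [array([317., 237.]), array([255., 214.]), array([266., 265.])]
30 [array([336., 236.]), array([263., 213.]), array([269., 263.])]
60 [array([349., 232.]), array([269., 213.]), array([272., 264.])]
90 [array([352., 227.]), array([272., 214.]), array([273., 269.])]
120 [array([346., 222.]), array([271., 216.]), array([273., 276.])]
150 [array([333., 220.]), array([266., 219.]), array([271., 282.])]
180 [array([316., 219.]), array([260., 221.]), array([268., 288.])]
210 [array([299., 220.]), array([253., 222.]), array([264., 291.])]
240 [array([286., 223.]), array([247., 223.]), array([261., 289.])]
270 [array([280., 228.]), array([244., 222.]), array([260., 285.])]
300 [array([283., 232.]), array([244., 220.]), array([260., 278.])]
330 [array([297., 236.]), array([249., 217.]), array([262., 270.])]
```

View pics/w7.png

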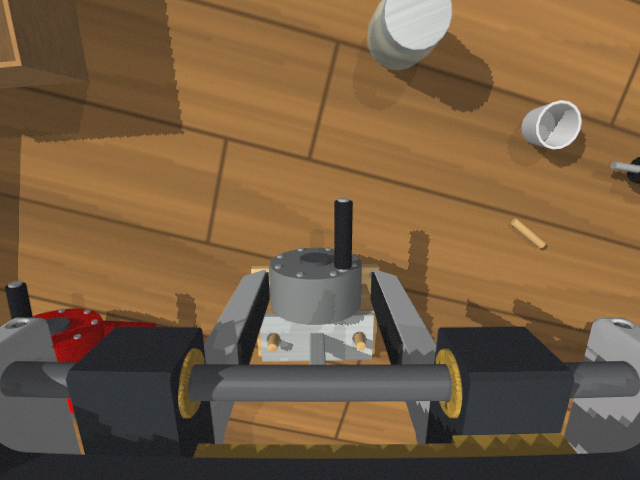

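The grip runs from (344,200) to (344,268) and the rotor hub is at (316,258), so q is about 46°. The cap is seated with both pins showing. Now lowering onto the grip at stand x≈122.

Call:
send_rows(plan=[[0.4,-0.2,0.3,0,55],[0.42,-0.21,0.6,0,55],[0,0,0.8,0,55],[0,0,0.8,0,55],[0,0,0.4,0,55],[0,0,0,0,55],[0,0,0,0,55]])

```text
t: 15.77
ee_pos: [589.8, 149.5, 122.0]
tool_rot: [179.8, -1.4, -75.6]
force: [0.8, 1.2, 0.4]
width: 0.549
```

```bash
cat > g.py <<'E'
from h import *
import sys
ya=np.radians(14.8); ex=np.array([np.cos(ya),np.sin(ya),0]); ey=np.array([-np.sin(ya),np.cos(ya),0]); seat=np.array([458.4,150.3,0])
def at(q,x=122,r=34):
    a=np.radians(q); return seat+x*ex-r*np.sin(a)*ey+[0,0,72-19+r*np.cos(a)]
def st():
    o=robot.get_obs(); d=(T(o)@np.array([0,0,-19,1]))[:3]-seat; return np.array([d@ex,d@ey,d[2]-72])
if __name__=='__main__':
    plan(at(float(sys.argv[1]))); s=st(); print('stand x,y,z of grasp',s.round(1),'ang',np.degrees(np.arctan2(-s[1],s[2])).round(1),'r',np.hypot(*s[1:]).round(1))
E
python3 g.py 46
```

```text
pose [589.8 149.5 122. ] [179.84  -1.38 -75.61] F [0.8 1.2 0.4] w 0.549 t 15.77
tool shift units [-0.366  0.158  1.506] toolx dir -75.61
stand x,y,z of grasp [126.9 -33.9  69. ] ang 26.2 r 76.9
```

Call:
send_rows(plan=[[-0.2,0.1,0.2,0,55],[-0.1,0.05,0.4,0,55],[0,0,0.4,0,55],[0,0,0.2,0,55],[0,0,0.1,0,55],[0,0,0,0,55],[0,0,0,0,55]])

```text
t: 16.35
ee_pos: [586.3, 157.9, 84.7]
tool_rot: [-179.7, -1.3, -75.6]
force: [-0.2, -0.4, 0.1]
width: 0.551
```

```bash
python3 g.py 46
```

```text
pose [586.3 157.9  84.7] [-179.68   -1.34  -75.62] F [-0.2 -0.4  0.1] w 0.551 t 16.35
tool shift units [-0.034  0.123  0.267] toolx dir -75.62
stand x,y,z of grasp [125.5 -24.9  31.7] ang 38.1 r 40.3
```

Call:
send_rows(plan=[[0,0.08,0.12,0,55],[0,0.03,0.1,0,55],[0,0,0,0,40],[0,0,0,0,20],[0,0,0,0,0],[0,0,0,0,0],[0,0,0,0,0],[0,0,0,0,0]], force=25)

```text
t: 17.02
ee_pos: [584.4, 157.6, 79.8]
tool_rot: [-179.4, -1.3, -75.6]
force: [1.3, 0.2, -3.0]
width: 0.161
```

```bash
python3 g.py 46
```

```text
pose [584.4 157.6  79.8] [-179.43   -1.3   -75.64] F [ 1.3  0.2 -3. ] w 0.161 t 17.02
tool shift units [-0.024  0.058  0.106] toolx dir -75.64
stand x,y,z of grasp [123.5 -24.7  26.8] ang 42.6 r 36.5
```

Call:
send_rows(plan=[[0.13,0,0.15,0,0],[0.1,0,0.17,0,0],[0.07,0,0.19,0,0],[0.03,0,0.2,0,0]])

```text
t: 17.35
ee_pos: [586.4, 150.3, 57.8]
tool_rot: [-179.4, -1.1, -75.5]
force: [-1.8, 4.0, 0.2]
width: 0.16
```

```bash
python3 g.py 80
```

```text
pose [586.4 150.3  57.8] [-179.41   -1.08  -75.51] F [-1.8  4.   0.2] w 0.16 t 17.35
tool shift units [ 0.026  0.059 -0.038] toolx dir -75.51
stand x,y,z of grasp [123.6 -32.4   4.8] ang 81.6 r 32.7
```

Call:
send_rows(plan=[[0.01,0,0.2,0,0],[-0.02,0,0.2,0,0]])

```text
t: 17.52
ee_pos: [585.7, 153.1, 44.3]
tool_rot: [-179.4, -0.9, -75.5]
force: [-2.4, 6.7, 4.2]
width: 0.163
```

Call:
send_rows(plan=[[-0.06,0,0.19,0,0],[-0.09,0,0.18,0,0]])

```text
t: 17.68
ee_pos: [583.4, 161.5, 32.4]
tool_rot: [-179.5, -0.6, -75.4]
force: [-5.2, 6.4, 12.4]
width: 0.162
```

Call:
send_rows(plan=[[-0.12,0,0.16,0,0],[-0.15,0,0.14,0,0]])

```text
t: 17.85
ee_pos: [579.9, 174.3, 24.7]
tool_rot: [-179.5, -0.2, -75.3]
force: [-8.5, 3.5, 27.8]
width: 0.162
```

```bash
python3 g.py 140
```

```text
pose [579.9 174.3  24.7] [-179.5    -0.24  -75.28] F [-8.5  3.5 27.8] w 0.162 t 17.85
tool shift units [ 0.467  0.052 -0.073] toolx dir -75.28
stand x,y,z of grasp [123.4  -7.8 -28.3] ang 164.6 r 29.3
```

```bash
cat > c.py <<'E'
from g import *
off=np.array([-1.2,-3.5])
def cur():
    s=st(); return s[1]+off[0],s[2]+off[1]
def rows(dq,n):
    y,z=cur(); q=np.degrees(np.arctan2(-y,z)); o=robot.get_obs(); f=np.array(o['force']); a=np.radians(q)
    tang=-np.cos(a)*ey-np.sin(a)*np.array([0,0,1]); rad=-np.sin(a)*ey+np.cos(a)*np.array([0,0,1])
    print('q',q.round(1),'r',np.hypot(y,z).round(1),'F tang',(f@tang).round(2),'rad',(f@rad).round(2),'F',f.round(1),'x',st()[0].round(1),'t',o['t'])
    u,w=-y,-z; out=[]
    for i in range(1,n+1):
        b=np.radians(q+dq*i); U,W=34*np.sin(b),-34*np.cos(b); out.append([round((U-u)/30,2),0,round((W-w)/30,2),0,0]); u,w=U,W
    print(out)
if __name__=='__main__': rows(float(sys.argv[1]),int(sys.argv[2]))
E
python3 c.py 10 6
```

```text
q 164.2 r 33.0 F tang -2.2 rad -28.26 F [-8.5  3.5 27.8] x 123.4 t 17.85
[[np.float64(-0.19), 0, np.float64(0.07), 0, 0], [np.float64(-0.2), 0, np.float64(0.0), 0, 0], [np.float64(-0.2), 0, np.float64(-0.03), 0, 0], [np.float64(-0.19), 0, np.float64(-0.07), 0, 0], [np.float64(-0.17), 0, np.float64(-0.1), 0, 0], [np.float64(-0.15), 0, np.float64(-0.12), 0, 0]]
```

Call:
send_rows(plan=[[-0.1,0,-0.1,0,0],[-0.18,0,0,0,0]])

```text
t: 18.02
ee_pos: [578.6, 178.8, 25.7]
tool_rot: [-179.5, -0.5, -75.3]
force: [-0.0, -3.8, 2.4]
width: 0.16
```

```bash
python3 c.py 10 4
```

```text
q 172.2 r 31.1 F tang -3.97 rad -1.86 F [-0.  -3.8  2.4] x 123.4 t 18.0167
[[np.float64(-0.18), 0, np.float64(0.11), 0, 0], [np.float64(-0.2), 0, np.float64(-0.02), 0, 0], [np.float64(-0.19), 0, np.float64(-0.06), 0, 0], [np.float64(-0.18), 0, np.float64(-0.09), 0, 0]]
```

```bash
sed -i 's/-1.2,-3.5/-1.2,-6/; s/out.append(\[round((U-u)\/30,2),0,round((W-w)\/30,2)/out.append([float(round((U-u)\/30,2)),0,float(round((W-w)\/30,2))/' c.py; python3 c.py 10 4
```

```text
q 172.8 r 33.5 F tang -3.95 rad -1.9 F [-0.  -3.8  2.4] x 123.4 t 18.0167
[[-0.2, 0, 0.02, 0, 0], [-0.2, 0, -0.03, 0, 0], [-0.19, 0, -0.06, 0, 0], [-0.17, 0, -0.09, 0, 0]]
```

Call:
send_rows(plan=[[-0.18,0,-0.01,0,0],[-0.18,0,-0.03,0,0]])

```text
t: 18.18
ee_pos: [577.1, 184.6, 25.7]
tool_rot: [-179.6, -0.9, -75.4]
force: [2.1, -3.0, -5.4]
width: 0.162
```

```bash
python3 c.py 10 4
```

```text
q -176.7 r 33.3 F tang -3.72 rad 5.18 F [ 2.1 -3.  -5.4] x 123.4 t 18.1833
[[-0.2, 0, -0.01, 0, 0], [-0.19, 0, -0.06, 0, 0], [-0.17, 0, -0.09, 0, 0], [-0.16, 0, -0.12, 0, 0]]
```

Call:
send_rows(plan=[[-0.17,0,-0.07,0,0],[-0.16,0,-0.1,0,0]])

```text
t: 18.35
ee_pos: [574.7, 193.4, 27.8]
tool_rot: [-179.6, -1.0, -75.5]
force: [4.6, 2.3, -17.5]
width: 0.163
```

```bash
python3 c.py 10 6
```

```text
q -160.5 r 33.1 F tang -4.84 rad 16.9 F [  4.6   2.3 -17.5] x 123.3 t 18.35
[[-0.19, 0, -0.05, 0, 0], [-0.16, 0, -0.11, 0, 0], [-0.14, 0, -0.14, 0, 0], [-0.11, 0, -0.16, 0, 0], [-0.08, 0, -0.18, 0, 0], [-0.05, 0, -0.19, 0, 0]]
```

Call:
send_rows(plan=[[-0.19,0,0,0,0],[-0.18,0,-0.08,0,0]])

```text
t: 18.52
ee_pos: [572.6, 200.9, 30.8]
tool_rot: [-179.7, -1.3, -75.6]
force: [1.8, -3.2, -3.4]
width: 0.162
```

```bash
python3 c.py 10 4
```

```text
q -146.0 r 34.0 F tang -4.9 rad 0.85 F [ 1.8 -3.2 -3.4] x 123.3 t 18.5167
[[-0.15, 0, -0.12, 0, 0], [-0.13, 0, -0.15, 0, 0], [-0.1, 0, -0.17, 0, 0], [-0.07, 0, -0.18, 0, 0]]
```

Call:
send_rows(plan=[[-0.16,0,-0.11,0,0],[-0.14,0,-0.13,0,0]])

```text
t: 18.68
ee_pos: [570.4, 209.3, 38.7]
tool_rot: [-179.7, -1.4, -75.6]
force: [1.8, -4.5, -3.0]
width: 0.164
```

```bash
python3 c.py 10 6
```

```text
q -126.2 r 34.3 F tang -5.29 rad -2.15 F [ 1.8 -4.5 -3. ] x 123.2 t 18.6833
[[-0.09, 0, -0.17, 0, 0], [-0.07, 0, -0.18, 0, 0], [-0.04, 0, -0.19, 0, 0], [-0.0, 0, -0.2, 0, 0], [0.03, 0, -0.2, 0, 0], [0.06, 0, -0.19, 0, 0]]
```

Call:
send_rows(plan=[[-0.1,0,-0.16,0,0],[-0.07,0,-0.17,0,0]])

```text
t: 18.85
ee_pos: [568.9, 214.7, 49.6]
tool_rot: [-179.7, -1.4, -75.6]
force: [3.2, -4.8, -3.6]
width: 0.163
```

```bash
python3 c.py 10 4
```

```text
q -105.7 r 34.6 F tang -4.99 rad -4.29 F [ 3.2 -4.8 -3.6] x 123.2 t 18.85
[[-0.02, 0, -0.2, 0, 0], [-0.0, 0, -0.2, 0, 0], [0.03, 0, -0.19, 0, 0], [0.07, 0, -0.19, 0, 0]]
```

Call:
send_rows(plan=[[-0.01,0,-0.19,0,0],[0.02,0,-0.2,0,0]])

```text
t: 19.02
ee_pos: [568.5, 216.0, 62.5]
tool_rot: [-179.7, -1.4, -75.5]
force: [2.6, -3.3, -5.9]
width: 0.161
```

```bash
python3 c.py 10 6
```

```text
q -84.3 r 34.8 F tang -5.5 rad -4.45 F [ 2.6 -3.3 -5.9] x 123.1 t 19.0167
[[0.06, 0, -0.19, 0, 0], [0.07, 0, -0.18, 0, 0], [0.1, 0, -0.17, 0, 0], [0.13, 0, -0.15, 0, 0], [0.15, 0, -0.13, 0, 0], [0.17, 0, -0.1, 0, 0]]
```

Call:
send_rows(plan=[[0.06,0,-0.19,0,0],[0.09,0,-0.18,0,0]])

```text
t: 19.18
ee_pos: [569.4, 212.7, 75.0]
tool_rot: [-179.6, -1.3, -75.4]
force: [3.6, -3.1, -7.2]
width: 0.163
```

```bash
python3 c.py 10 4
```

```text
q -62.9 r 35.1 F tang -4.63 rad -6.72 F [ 3.6 -3.1 -7.2] x 123.1 t 19.1833
[[0.14, 0, -0.15, 0, 0], [0.13, 0, -0.15, 0, 0], [0.16, 0, -0.12, 0, 0], [0.17, 0, -0.09, 0, 0]]
```

Call:
send_rows(plan=[[0.12,0,-0.15,0,0],[0.15,0,-0.12,0,0]])

```text
t: 19.35
ee_pos: [571.3, 205.8, 84.4]
tool_rot: [-179.6, -1.2, -75.4]
force: [2.0, -0.9, -7.4]
width: 0.162
```

```bash
python3 c.py 10 6
```

```text
q -43.4 r 35.0 F tang -4.13 rad -6.32 F [ 2.  -0.9 -7.4] x 123.2 t 19.35
[[0.18, 0, -0.1, 0, 0], [0.17, 0, -0.09, 0, 0], [0.19, 0, -0.06, 0, 0], [0.2, 0, -0.03, 0, 0], [0.2, 0, 0.01, 0, 0], [0.19, 0, 0.04, 0, 0]]
```

Call:
send_rows(plan=[[0.17,0,-0.07,0,0],[0.18,0,-0.05,0,0]])

```text
t: 19.52
ee_pos: [573.3, 198.4, 89.6]
tool_rot: [-179.5, -1.0, -75.3]
force: [-2.1, 2.8, -3.0]
width: 0.161
```

```bash
python3 c.py 10 4
```

```text
q -28.0 r 34.7 F tang -4.26 rad -1.1 F [-2.1  2.8 -3. ] x 123.3 t 19.5167
[[0.19, 0, -0.06, 0, 0], [0.19, 0, -0.04, 0, 0], [0.2, 0, -0.01, 0, 0], [0.2, 0, 0.02, 0, 0]]
```

Call:
send_rows(plan=[[0.19,0,0,0,0],[0.19,0,0.03,0,0]])

```text
t: 19.68
ee_pos: [575.2, 192.4, 91.6]
tool_rot: [-179.5, -0.5, -75.2]
force: [-4.5, 6.2, 12.1]
width: 0.161
```

```bash
python3 c.py 10 6
```

```text
q -16.7 r 34.1 F tang -3.32 rad 13.66 F [-4.5  6.2 12.1] x 123.5 t 19.6833
[[0.19, 0, -0.04, 0, 0], [0.2, 0, -0.01, 0, 0], [0.2, 0, 0.03, 0, 0], [0.19, 0, 0.06, 0, 0], [0.17, 0, 0.09, 0, 0], [0.16, 0, 0.12, 0, 0]]
```

Call:
send_rows(plan=[[0.19,0,-0.07,0,0],[0.2,0,-0.01,0,0]])

```text
t: 19.85
ee_pos: [577.5, 182.5, 93.9]
tool_rot: [-179.5, -0.4, -75.1]
force: [3.2, 2.7, -9.9]
width: 0.16
```

```bash
python3 c.py 10 4
```

```text
q 0.7 r 34.9 F tang -1.71 rad -9.88 F [ 3.2  2.7 -9.9] x 123.2 t 19.85
[[0.2, 0, 0.05, 0, 0], [0.19, 0, 0.05, 0, 0], [0.18, 0, 0.09, 0, 0], [0.16, 0, 0.12, 0, 0]]
```

Call:
send_rows(plan=[[0.19,0,0.02,0,0],[0.19,0,0.06,0,0]])

```text
t: 20.02
ee_pos: [580.6, 171.3, 91.2]
tool_rot: [-179.4, -0.3, -75.1]
force: [0.3, 3.3, -3.3]
width: 0.164
```

```bash
python3 c.py 10 6
```

```text
q 20.5 r 34.4 F tang -1.74 rad -4.15 F [ 0.3  3.3 -3.3] x 123.3 t 20.0167
[[0.17, 0, 0.1, 0, 0], [0.16, 0, 0.11, 0, 0], [0.14, 0, 0.14, 0, 0], [0.11, 0, 0.16, 0, 0], [0.08, 0, 0.18, 0, 0], [0.05, 0, 0.19, 0, 0]]
```

Call:
send_rows(plan=[[0.17,0,0.1,0,0],[0.15,0,0.12,0,0]])

```text
t: 20.18
ee_pos: [583.4, 161.0, 84.7]
tool_rot: [-179.5, -0.2, -75.1]
force: [-0.6, 3.8, -4.8]
width: 0.162
```

```bash
python3 c.py 10 4
```

```text
q 41.5 r 34.2 F tang 0.3 rad -6.1 F [-0.6  3.8 -4.8] x 123.4 t 20.1833
[[0.13, 0, 0.15, 0, 0], [0.11, 0, 0.16, 0, 0], [0.08, 0, 0.18, 0, 0], [0.05, 0, 0.19, 0, 0]]
```

Call:
send_rows(plan=[[0.13,0,0.15,0,0],[0.11,0,0.17,0,0]])

```text
t: 20.35
ee_pos: [585.3, 153.8, 74.6]
tool_rot: [-179.5, -0.2, -75.1]
force: [-2.1, 4.8, -2.6]
width: 0.162
```

```bash
python3 c.py 10 4
```

```text
q 62.6 r 34.0 F tang -0.03 rad -5.76 F [-2.1  4.8 -2.6] x 123.4 t 20.35
[[0.07, 0, 0.18, 0, 0], [0.04, 0, 0.19, 0, 0], [0.01, 0, 0.2, 0, 0], [-0.03, 0, 0.2, 0, 0]]
```

Call:
send_rows(plan=[[0.07,0,0.18,0,0],[0.03,0,0.19,0,0]])

```text
t: 20.52
ee_pos: [586.2, 150.6, 62.7]
tool_rot: [-179.5, -0.1, -75.1]
force: [-1.3, 4.3, -0.7]
width: 0.163
```

```bash
python3 c.py 10 4
```

```text
q 83.7 r 33.7 F tang 0.21 rad -4.53 F [-1.3  4.3 -0.7] x 123.4 t 20.5167
[[0.01, 0, 0.2, 0, 0], [-0.03, 0, 0.2, 0, 0], [-0.06, 0, 0.19, 0, 0], [-0.09, 0, 0.17, 0, 0]]
```

Call:
send_rows(plan=[[0.0,0,0.2,0,0],[-0.03,0,0.19,0,0]])

```text
t: 20.68
ee_pos: [585.9, 151.7, 50.1]
tool_rot: [-179.5, -0.1, -75.1]
force: [-1.7, 4.4, 2.3]
width: 0.164
```

```bash
python3 c.py 10 4
```

```text
q 105.4 r 33.6 F tang -0.94 rad -5.09 F [-1.7  4.4  2.3] x 123.5 t 20.6833
[[-0.06, 0, 0.19, 0, 0], [-0.1, 0, 0.17, 0, 0], [-0.13, 0, 0.15, 0, 0], [-0.15, 0, 0.13, 0, 0]]
```

```bash
python3 - <<'E'
import numpy as np
d=np.array([(82,.8),(172.8,3.95),(183.3,3.72),(199.5,4.84),(214,4.9),(233.8,5.29),(254.3,4.99),(275.7,5.5),(297.1,4.63),(316.6,4.13),(332,4.26),(343.3,3.32),(0.7,1.71),(20.5,1.74),(41.5,-.3),(62.6,.03),(83.7,-.21),(105.4,.94)])
q=np.radians(d[:,0]); A=np.c_[np.ones_like(q),np.sin(q),np.cos(q)]
x,res,_,_=np.linalg.lstsq(A,d[:,1],rcond=None); print(x,'amp',np.hypot(*x[1:]),'bottom at',np.degrees(np.arctan2(-x[2],x[1]))%360,'rms',np.sqrt(res/len(q)),(d[:,1]-A@x).round(2))
E
python3 c.py 10 7
```

```text
[ 2.93465392 -2.56794035 -0.80664729] amp 2.6916533023659057 bottom at 162.56133407101433 rms [0.4515857] [ 0.52  0.54 -0.17  0.29 -0.14 -0.19 -0.64  0.09 -0.22  0.02  0.83  0.42
 -0.39  0.46 -0.93 -0.25 -0.5   0.27]
q 105.4 r 33.6 F tang -0.94 rad -5.09 F [-1.7  4.4  2.3] x 123.5 t 20.6833
[[-0.06, 0, 0.19, 0, 0], [-0.1, 0, 0.17, 0, 0], [-0.13, 0, 0.15, 0, 0], [-0.15, 0, 0.13, 0, 0], [-0.17, 0, 0.1, 0, 0], [-0.19, 0, 0.07, 0, 0], [-0.19, 0, 0.03, 0, 0]]
```

Call:
send_rows(plan=[[-0.07,0,0.18,0,0],[-0.1,0,0.16,0,0]])

```text
t: 20.85
ee_pos: [584.5, 156.9, 39.1]
tool_rot: [-179.5, -0.1, -75.1]
force: [-2.6, 3.4, 4.6]
width: 0.166
```

```bash
python3 c.py 10 4
```

```text
q 126.5 r 33.5 F tang -1.31 rad -5.9 F [-2.6  3.4  4.6] x 123.5 t 20.85
[[-0.12, 0, 0.16, 0, 0], [-0.15, 0, 0.12, 0, 0], [-0.17, 0, 0.09, 0, 0], [-0.19, 0, 0.06, 0, 0]]
```

Call:
send_rows(plan=[[-0.14,0,0.13,0,0],[-0.16,0,0.1,0,0]])

```text
t: 21.02
ee_pos: [582.5, 164.5, 31.5]
tool_rot: [-179.5, -0.3, -75.1]
force: [-1.2, 0.1, 4.8]
width: 0.16
```

```bash
python3 c.py 10 4
```

```text
q 145.3 r 33.5 F tang -2.37 rad -4.19 F [-1.2  0.1  4.8] x 123.4 t 21.0167
[[-0.16, 0, 0.11, 0, 0], [-0.19, 0, 0.07, 0, 0], [-0.19, 0, 0.03, 0, 0], [-0.2, 0, -0.0, 0, 0]]
```

Call:
send_rows(plan=[[-0.18,0,0.05,0,0],[-0.19,0,0.02,0,0]])

```text
t: 21.18
ee_pos: [580.7, 171.3, 28.1]
tool_rot: [-179.5, -0.6, -75.2]
force: [1.8, -3.6, -5.4]
width: 0.162
```

```bash
python3 c.py 10 4
```

```text
q 158.8 r 33.1 F tang -1.72 rad 6.43 F [ 1.8 -3.6 -5.4] x 123.4 t 21.1833
[[-0.18, 0, 0.08, 0, 0], [-0.2, 0, 0.02, 0, 0], [-0.2, 0, -0.01, 0, 0], [-0.19, 0, -0.05, 0, 0]]
```

Call:
send_rows(plan=[[-0.18,0,0.05,0,0],[-0.2,0,0,0,0]])

```text
t: 21.35
ee_pos: [578.4, 179.5, 25.9]
tool_rot: [-179.6, -0.9, -75.4]
force: [2.6, -3.9, -6.0]
width: 0.164
```

```bash
python3 c.py 10 4
```

```text
q 174.3 r 33.3 F tang -3.8 rad 6.44 F [ 2.6 -3.9 -6. ] x 123.4 t 21.35
[[-0.2, 0, 0.03, 0, 0], [-0.19, 0, -0.03, 0, 0], [-0.19, 0, -0.07, 0, 0], [-0.17, 0, -0.1, 0, 0]]
```

Call:
send_rows(plan=[[-0.19,0,-0.02,0,0],[-0.19,0,-0.05,0,0]])

```text
t: 21.52
ee_pos: [575.8, 189.5, 26.4]
tool_rot: [-179.6, -1.0, -75.4]
force: [3.2, -2.2, -8.8]
width: 0.161
```

```bash
python3 c.py 10 4; python3 c.py -10 6
```

```text
q -167.8 r 33.4 F tang -4.71 rad 7.99 F [ 3.2 -2.2 -8.8] x 123.3 t 21.5167
[[-0.19, 0, -0.04, 0, 0], [-0.18, 0, -0.09, 0, 0], [-0.16, 0, -0.12, 0, 0], [-0.13, 0, -0.14, 0, 0]]
q -167.8 r 33.4 F tang -4.71 rad 7.99 F [ 3.2 -2.2 -8.8] x 123.3 t 21.5167
[[0.19, 0, 0.04, 0, 0], [0.2, 0, -0.01, 0, 0], [0.19, 0, -0.04, 0, 0], [0.18, 0, -0.08, 0, 0], [0.17, 0, -0.11, 0, 0], [0.14, 0, -0.13, 0, 0]]
```

Call:
send_rows(plan=[[0.19,0,0.05,0,0],[0.2,0,0.01,0,0]])

```text
t: 21.68
ee_pos: [577.2, 184.3, 25.6]
tool_rot: [-179.6, -0.7, -75.1]
force: [-1.1, 2.3, -2.9]
width: 0.164
```

```bash
python3 c.py -10 4
```

```text
q -177.4 r 33.4 F tang 2.36 rad 3.02 F [-1.1  2.3 -2.9] x 123.4 t 21.6833
[[0.2, 0, 0.01, 0, 0], [0.19, 0, -0.04, 0, 0], [0.18, 0, -0.08, 0, 0], [0.17, 0, -0.11, 0, 0]]
```

Call:
send_rows(plan=[[0.19,0,-0.02,0,0],[0.19,0,-0.06,0,0]])

```text
t: 21.85
ee_pos: [579.3, 176.4, 26.9]
tool_rot: [-179.5, -0.5, -75.0]
force: [4.4, 0.4, -16.9]
width: 0.157
```

```bash
python3 c.py -10 4
```

```text
q 168.2 r 32.8 F tang 2.77 rad 16.67 F [  4.4   0.4 -16.9] x 123.4 t 21.85
[[0.2, 0, -0.02, 0, 0], [0.18, 0, -0.09, 0, 0], [0.16, 0, -0.12, 0, 0], [0.14, 0, -0.14, 0, 0]]
```

Call:
send_rows(plan=[[0.18,0,-0.08,0,0],[0.17,0,-0.1,0,0]])

```text
t: 22.02
ee_pos: [582.3, 165.1, 31.3]
tool_rot: [-179.6, -0.5, -75.0]
force: [0.9, 1.6, -3.4]
width: 0.158
```

```bash
python3 c.py -10 4
```

```text
q 146.4 r 33.2 F tang 2.98 rad 2.06 F [ 0.9  1.6 -3.4] x 123.4 t 22.0167
[[0.17, 0, -0.1, 0, 0], [0.13, 0, -0.15, 0, 0], [0.1, 0, -0.17, 0, 0], [0.07, 0, -0.18, 0, 0]]
```

Call:
send_rows(plan=[[0.15,0,-0.12,0,0],[0.13,0,-0.15,0,0]])

```text
t: 22.18
ee_pos: [584.7, 156.1, 40.5]
tool_rot: [-179.6, -0.4, -75.1]
force: [-0.3, 3.1, -3.4]
width: 0.161
```

```bash
python3 c.py -10 4
```

```text
q 123.8 r 33.3 F tang 4.5 rad -0.7 F [-0.3  3.1 -3.4] x 123.4 t 22.1833
[[0.11, 0, -0.16, 0, 0], [0.06, 0, -0.19, 0, 0], [0.03, 0, -0.2, 0, 0], [-0.0, 0, -0.2, 0, 0]]
```

Call:
send_rows(plan=[[0.09,0,-0.17,0,0],[0.06,0,-0.18,0,0]])

```text
t: 22.35
ee_pos: [586.0, 151.1, 52.8]
tool_rot: [-179.5, -0.4, -75.1]
force: [1.3, 3.1, -5.0]
width: 0.165
```

```bash
python3 c.py -10 4
```

```text
q 100.6 r 33.5 F tang 5.44 rad -1.65 F [ 1.3  3.1 -5. ] x 123.4 t 22.35
[[0.04, 0, -0.19, 0, 0], [-0.02, 0, -0.2, 0, 0], [-0.05, 0, -0.19, 0, 0], [-0.08, 0, -0.18, 0, 0]]
```

Call:
send_rows(plan=[[0.02,0,-0.19,0,0],[-0.02,0,-0.19,0,0]])

```text
t: 22.52
ee_pos: [586.0, 151.0, 66.1]
tool_rot: [-179.5, -0.4, -75.1]
force: [2.2, 3.2, -7.1]
width: 0.164
```

```bash
python3 c.py -10 4
```

```text
q 77.8 r 33.7 F tang 6.38 rad -3.93 F [ 2.2  3.2 -7.1] x 123.4 t 22.5167
[[-0.05, 0, -0.19, 0, 0], [-0.09, 0, -0.18, 0, 0], [-0.12, 0, -0.16, 0, 0], [-0.14, 0, -0.13, 0, 0]]
```

Call:
send_rows(plan=[[-0.05,0,-0.19,0,0],[-0.08,0,-0.18,0,0]])

```text
t: 22.68
ee_pos: [584.7, 155.8, 78.6]
tool_rot: [-179.5, -0.3, -75.1]
force: [1.6, 4.3, -9.0]
width: 0.161
```

```bash
python3 c.py -10 4
```

```text
q 55.1 r 34.2 F tang 5.24 rad -8.18 F [ 1.6  4.3 -9. ] x 123.3 t 22.6833
[[-0.13, 0, -0.15, 0, 0], [-0.15, 0, -0.13, 0, 0], [-0.17, 0, -0.1, 0, 0], [-0.19, 0, -0.07, 0, 0]]
```

Call:
send_rows(plan=[[-0.14,0,-0.13,0,0],[-0.16,0,-0.11,0,0]])

```text
t: 22.85
ee_pos: [582.6, 163.6, 87.0]
tool_rot: [-179.4, -0.4, -75.2]
force: [2.7, -0.0, -8.2]
width: 0.162
```

```bash
python3 c.py -10 4
```

```text
q 35.5 r 34.3 F tang 5.3 rad -6.25 F [ 2.7 -0.  -8.2] x 123.3 t 22.85
[[-0.18, 0, -0.09, 0, 0], [-0.19, 0, -0.07, 0, 0], [-0.19, 0, -0.04, 0, 0], [-0.2, 0, -0.0, 0, 0]]
```

Call:
send_rows(plan=[[-0.18,0,-0.06,0,0],[-0.19,0,-0.02,0,0]])

```text
t: 23.02
ee_pos: [580.8, 171.2, 90.9]
tool_rot: [-179.4, -0.7, -75.2]
force: [1.6, -6.1, 2.9]
width: 0.161
```

```bash
python3 c.py -10 4
```

```text
q 20.7 r 34.1 F tang 4.89 rad 4.91 F [ 1.6 -6.1  2.9] x 123.5 t 23.0167
[[-0.19, 0, -0.05, 0, 0], [-0.2, 0, -0.02, 0, 0], [-0.2, 0, 0.01, 0, 0], [-0.19, 0, 0.05, 0, 0]]
```

Call:
send_rows(plan=[[-0.19,0,0.02,0,0],[-0.18,0,0.06,0,0]])

```text
t: 23.18
ee_pos: [579.8, 175.7, 91.8]
tool_rot: [-179.4, -1.3, -75.4]
force: [-1.2, -8.8, 16.7]
width: 0.163
```

```bash
python3 c.py -10 4
```

```text
q 12.3 r 33.6 F tang 4.42 rad 18.08 F [-1.2 -8.8 16.7] x 123.6 t 23.1833
[[-0.19, 0, -0.04, 0, 0], [-0.2, 0, 0.01, 0, 0], [-0.19, 0, 0.04, 0, 0], [-0.18, 0, 0.08, 0, 0]]
```

Call:
send_rows(plan=[[-0.17,0,0.09,0,0],[-0.15,0,0.12,0,0]])

```text
t: 23.35
ee_pos: [579.6, 176.7, 91.7]
tool_rot: [-179.3, -1.9, -75.6]
force: [-4.0, -9.3, 25.2]
width: 0.157
```

```bash
python3 c.py -10 4;  python3 c.py 10 4
```

```text
q 10.4 r 33.2 F tang 3.32 rad 26.18 F [-4.  -9.3 25.2] x 123.7 t 23.35
[[-0.19, 0, -0.04, 0, 0], [-0.2, 0, 0.02, 0, 0], [-0.19, 0, 0.05, 0, 0], [-0.18, 0, 0.08, 0, 0]]
q 10.4 r 33.2 F tang 3.32 rad 26.18 F [-4.  -9.3 25.2] x 123.7 t 23.35
[[0.2, 0, 0.03, 0, 0], [0.18, 0, 0.08, 0, 0], [0.16, 0, 0.11, 0, 0], [0.14, 0, 0.14, 0, 0]]
```

```bash
python3 - <<'E'
import numpy as np
# q, tang, dir, radial
f=[(82,-.8),(172.8,-3.95),(183.3,-3.72),(214,-4.9),(233.8,-5.29),(254.3,-4.99),(275.7,-5.5),(297.1,-4.63),(316.6,-4.13),(332,-4.26),(0.7,-1.71),(20.5,-1.74),(41.5,.3),(62.6,-.03),(83.7,.21),(105.4,-.94),(126.5,-1.31),(145.3,-2.37),(158.8,-1.72),(174.3,-3.8),(192.2,-4.71)]
r=[(182.6,2.36),(168.2,2.77),(146.4,2.98),(123.8,4.5),(100.6,5.44),(77.8,6.38),(55.1,5.24),(35.5,5.3),(20.7,4.89)]
def fit(D,n):
    D=np.array(D); q=np.radians(D[:,0]); A=np.c_[-D[:,2],-np.sin(q),-np.cos(q)]
    x=np.linalg.lstsq(A,D[:,1],rcond=None)[0]; e=D[:,1]-A@x
    print(n,x.round(2),'amp',np.hypot(*x[1:]).round(2),'bottom',(np.degrees(np.arctan2(-x[2],x[1]))%360).round(1),'rms',e.std().round(2))
F=[a+(1,) for a in f]; Rv=[a+(-1,) for a in r]
fit(F,'fwd'); fit(Rv,'rev'); fit(F+Rv,'both')
E
python3 c.py 10 5
```

```text
fwd [ 2.9  -2.58 -0.82] amp 2.7 bottom 162.3 rms 0.48
rev [ 3.15 -2.38 -0.99] amp 2.58 bottom 157.4 rms 0.37
both [ 2.93 -2.61 -0.85] amp 2.74 bottom 161.9 rms 0.45
q 10.4 r 33.2 F tang 3.32 rad 26.18 F [-4.  -9.3 25.2] x 123.7 t 23.35
[[0.2, 0, 0.03, 0, 0], [0.18, 0, 0.08, 0, 0], [0.16, 0, 0.11, 0, 0], [0.14, 0, 0.14, 0, 0], [0.11, 0, 0.16, 0, 0]]
```

Call:
send_rows(plan=[[0.19,0,-0.08,0,0],[0.18,0,0.06,0,0],[0.16,0,0.1,0,0],[0.14,0,0.13,0,0]])

```text
t: 23.68
ee_pos: [583.0, 162.5, 88.2]
tool_rot: [-179.3, -1.7, -75.4]
force: [-0.9, -0.5, 2.2]
width: 0.163
```

```bash
python3 c.py 10 7
```

```text
q 35.3 r 35.7 F tang -1.09 rad 1.97 F [-0.9 -0.5  2.2] x 123.3 t 23.6833
[[0.12, 0, 0.18, 0, 0], [0.13, 0, 0.15, 0, 0], [0.1, 0, 0.17, 0, 0], [0.07, 0, 0.19, 0, 0], [0.03, 0, 0.19, 0, 0], [-0.0, 0, 0.2, 0, 0], [-0.04, 0, 0.19, 0, 0]]
```

Call:
send_rows(plan=[[0.15,0,0.14,0,0],[0.12,0,0.16,0,0],[0.09,0,0.17,0,0],[0.06,0,0.18,0,0],[0.02,0,0.19,0,0],[-0.01,0,0.19,0,0]])

```text
t: 24.18
ee_pos: [586.0, 151.0, 54.6]
tool_rot: [-179.3, -1.4, -75.4]
force: [-2.4, 4.3, 1.6]
width: 0.158
```

```bash
sed -i 's/-1.2,-6/-1.2,-7.5/' c.py; python3 c.py 10 7
```

```text
q 100.3 r 33.2 F tang -0.7 rad -4.99 F [-2.4  4.3  1.6] x 123.3 t 24.1833
[[-0.03, 0, 0.2, 0, 0], [-0.08, 0, 0.18, 0, 0], [-0.11, 0, 0.16, 0, 0], [-0.14, 0, 0.14, 0, 0], [-0.16, 0, 0.11, 0, 0], [-0.18, 0, 0.08, 0, 0], [-0.19, 0, 0.05, 0, 0]]
```

Call:
send_rows(plan=[[-0.06,0,0.18,0,0],[-0.09,0,0.17,0,0],[-0.12,0,0.15,0,0],[-0.14,0,0.12,0,0],[-0.16,0,0.08,0,0]])

```text
t: 24.6
ee_pos: [581.3, 168.7, 31.2]
tool_rot: [-179.4, -1.4, -75.4]
force: [-1.6, 0.4, 7.2]
width: 0.16
```

Call:
send_rows(plan=[[0,0,0,0,0],[0,0,0,0,0]])

```text
t: 24.77
ee_pos: [580.9, 169.8, 30.7]
tool_rot: [-179.4, -1.4, -75.3]
force: [-0.9, 1.6, 4.4]
width: 0.161
```

```bash
python3 c.py 5 2
```

```text
q 156.1 r 32.6 F tang -0.18 rad -4.7 F [-0.9  1.6  4.4] x 123.3 t 24.7667
[[-0.07, 0, 0.08, 0, 0], [-0.09, 0, 0.03, 0, 0]]
```

Call:
send_rows(plan=[[-0.1,0,0.03,0,0],[0,0,0,0,0],[0,0,0,0,0]])

```text
t: 25.02
ee_pos: [580.6, 171.3, 30.1]
tool_rot: [-179.4, -1.5, -75.3]
force: [-0.6, 2.1, 1.8]
width: 0.161
```

```bash
python3 c.py 5 2
```

```text
q 159.1 r 32.6 F tang 1.44 rad -2.49 F [-0.6  2.1  1.8] x 123.3 t 25.0167
[[-0.08, 0, 0.08, 0, 0], [-0.1, 0, 0.02, 0, 0]]
```

Run:
```python
from h import *
s=grab('side'); w=grab('wrist')
a=cv2.resize(s['color'][190:350,220:400],(600,533),interpolation=cv2.INTER_CUBIC)
cv2.imwrite('pics/f.png',a[:,:,::-1])
for n,p in (('s',s),('w',w)):
  for r in models.mark_of(p,'cap')[:2]: print(n,r['confidence'],r['location'],onz(p,r['location'],82).round(1))
```

```text
s 0.85 [310.5, 286.4] [448.  156.8  82. ]
```

View pics/f.png

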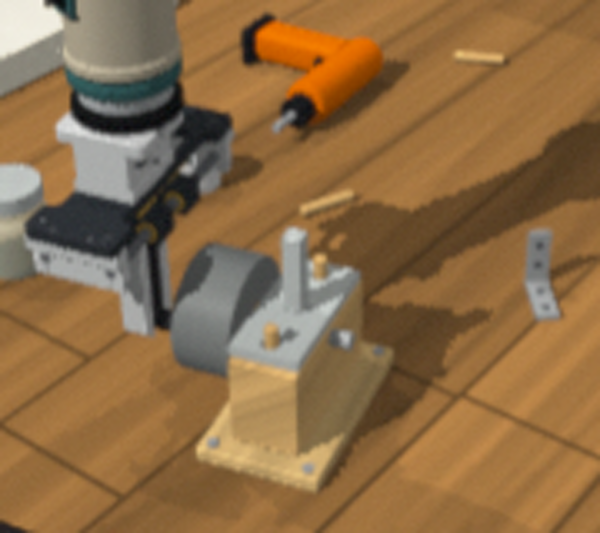

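The cap lies flush with both pins through it (crop px 270,335 and 320,265), the gripper holds the grip low beside the rotor, and the bystanders in view stand where they were. Handing in.

```bash
python3 -c "
from h import *
print(robot.hand_in()); o=robot.get_obs(); print(o['t'],o['width'],o['force'])"
```

```text
the job is handed in; nothing more can be done
None
the job is handed in; nothing more can be done
```

The cap is on the stand and released, and the rotor is stopped with its heavy side at the bottom as near as I could feel it. I handed in at about 25 s; the hand-in gave no verdict.

- **Cap:** I lowered it over both pins to 82 mm measured height and let go. The last side picture shows it flush with both pins through the holes. The side-view network put the cap centre about 12 mm off the seat, at (448,157). I don't trust that reading, because the pins through the holes rule out that much shift.
- **Feeling the rotor:** I carried the crank by its grip through a bit more than one full turn forward, then about 170° back. Fits of the tangential force put the heavy side at the bottom at q ≈ 162° forward, 157° backward and 162° combined. The fitted swing was 2.7 N and the friction 2.9 N, slightly above the stated values.
- **Readings left out:** Two backward readings were discarded because I had pressed the grip off its circle (18 to 26 N radial). One forward reading at about 200° and one at about 343°, both with high radial force, were also left out of the final fit.
- **Final state:** The rotor was stopped with the grip at q ≈ 159 to 160°, still pinched (25 N grip setting, jaw opening 0.161, about 15 mm). The position check showed a 1 to 1.5 mm radius mismatch, which is a couple of degrees. The bystanders in the last picture looked unmoved; the pin cup was out of that view.

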